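# Put the green tea jar away and lock the slanted tea chest

## Robot

A 7-joint arm with a two-finger parallel gripper is mounted at the origin on the work surface. World frame = base frame: x ahead of the robot, y to its left, z up, the work surface at z = 0. Lengths are in m, angles in rad, forces in N, time in s.
With the tool pointing down it reaches from about 0.4 to 0.85 m from the base axis. Payload 10.4 kg.
Tool frame: the origin (TCP) lies between the finger pads; the fingertips stand 25 mm ahead of it and the grasp point (between the pads) lies 6 mm ahead of it; z points along the fingers, y is the line along which they close (so a half turn about z gives the same grasp; the last joint's range is limited). The gripper opens to 87 mm and grips with 3 to 60 N. Pads are 19 mm wide; open, the fingers measure 117 mm over their backs; the gripper's body (75 mm by 190 mm) begins 51 mm behind the grasp point.
Start: joints at [-1.204, 0.332, -0.065, 1.46, 0.022, 1.35, -0.088], TCP at [0.237, 0.578, 0.248] pointing down, gripper open.
Joint ranges: [-2.6, 2.6], [-0.5, 2.12], [-1.47, 1.34], [0.16, 2.42], [-1.27, 4.41], [0.06, 2.06], [-2.6, 2.6]. Speed limits (rad/s): [2.22, 2.22, 2.79, 2.79, 3.14, 3.14, 3.14].

## Interface

Orientations are given as a 3x3 rotation matrix whose columns are the frame's x, y, z axes.
In Python, from rig import env gives the robot as it stands.
- The arm moves only by the shell command python3 -m jog 'ROWS'. ROWS is JSON, a list of rows, each a list of 5 numbers: the shift along the tool's x, y, z normalised to -1 to 1, where 1 is 25 mm, then the turn about the tool's z normalised to -1 to 1, where 1 is 5 degrees, then the finger opening in mm, from 0 to 87. A call has exactly 8 rows; each row shifts and turns the commanded pose from where the row before left it, along the tool's axes as they then stand; what a row does not reach is not made up. A row lasts 1/10 s, in which the tool goes at most 50 mm and 8.59 degrees, less where a joint would pass 70% of its speed; a pose out of reach is approached as far as the arm can. A call with a number of a shift or a turn outside -1 to 1 is refused whole. A call with a gripper value outside its range is refused whole. The fingers move at their own pace and stop on an object; the grip force is fixed at half the most. Time passes only in rows, so rows that do not move let the fingers close, or fill a call up. It gives the time, the measured TCP pose, the force, the opening and the grip force at its end, in the units of the state.
- env.get_state(): the state, without advancing time (a new reading comes with each control period).
- env.get_image(name): name is "scene" or "top" or "wrist"; returns (picture, depth): 384x512x3 uint8, red, green, blue; 384x512 float32, m along the optical axis (not along the pixel's ray), 0 where there is no reading.
- env.get_calibration(name): a dict with "intrinsics" (3x3 intrinsics, pixels), "extrinsics" (4x4, takes a point from world to camera coordinates). Camera axes: x right, y up, looking along -z (the intrinsics and any distortion apply to the point x, -y, -z); pixel columns grow to the right and rows downward; lengths in m; the calibration is good to about 2 mm. A picture is of the moment at which its call begins: read the wrist's pose just before it. get_calibration takes no time and is no camera call; for the wrist camera it gives the pose at the moment of the call.
- env.finish_job(): hands the job in; it is judged then, once.
The state is a dict: "clock": time; "qpos": joint angles; "joint_velocities": joint speeds; "joint_efforts": joint torques, N m; "ee_pos": TCP position; "ee_rot": TCP orientation; "force": force on the tool from outside, world axes, zero at the start; "moment": the same for the moment, N m; "gripper_width": opening from 0.0 (shut) to 1.0 (fully open); "gripper_force": force on a finger pad.
Only numpy, scipy, OpenCV 4.12 (cv2) and the standard library are available. Lean on these libraries where they do the work, as an engineer would, in place of code of your own. Each camera call takes 0.05 s, during which the arm holds its last target. There are 200 camera calls.

## Task

Stand the green tea jar in the slanted wooden tea chest, bottom flat on the chest's slanted floor, setting it down gently and not dropping it. Then swing the lid shut, and because a springy seal pushes it up again, hold the lid pressed fully home while you turn its red knob clockwise all the way, so that it stays locked when you let go; never force the knob while its cam jams against the brass keeper. Leave the other things on the table where they stand.

Things in the scene. Friction and masses are not known exactly. Their poses are not given: they have to be found in the camera images.
- jar: the jar to put away: a closed upright round jar, green glazed body, pale wooden lid with a green disc on top, 56 mm diameter, 80 mm tall, about 0.2 kg, standing on a 12 mm thick bamboo tray among two other jars. Origin at the centre of its underside, z up its axis.
- jar_mid (a point): point on the green jar's axis, 40 mm above its underside
- jar_white: bystander: jar of the same size with a white body. Origin at the centre of its underside.
- jar_dark: bystander: jar of the same size with a black body. Origin at the centre of its underside.
- chest: fixed open-topped wooden chest leaning 0.42 rad (24 deg) to its front. Outside 104 (x) by 190 (y) by 100 mm (z); walls and floor 8 mm. Origin: centre of its underside; its axes lean with it: z out through the mouth, x from the front (robot side, lower) to the back, y along its width.
- keeper: fixed brass bar on the chest's front wall, beneath the lid's tongue: sticks out 37 mm to the front, 22 mm wide, 10 mm thick; origin where its underside meets the wall (chest x -52, y +29, z 88.5 mm), axes as the chest's.
- lid_hinge (a point): middle of the lid's hinge line, on the chest's back rim (chest x +52, y 0, z 100.5 mm); the line runs along chest y. Axes move with the lid: -x from hinge to free edge, z out of the outer face.
- lid (a joint): lid angle, rad: 0 = shut flush, grows as it opens, 1.99 = vertical. Lid 104 mm from hinge to edge, 190 wide, 10 thick, plus a 70 mm wide tongue out to 150 mm from the hinge. Stiff hinge: it stays where left, but a rubber seal on the front rim (8 mm proud) lifts it to about 0.08 unless held; pressing it home takes about 12 N at the knob.
- knob_grip (a point): where to grip the red knob: on its axis, 26 mm above the tongue's outer face, 127 mm from the hinge. The knob is a bar 44 mm long, 16 mm wide, spanning 11 to 39 mm above the tongue. The axes turn with the knob: x along the bar, z outwards along its axis.
- knob (a joint): turn of the knob, rad: 0 = unlocked, bar along the chest's x; grows clockwise seen from outside to 1.57 = fully locked, bar along the chest's width. Its brass cam below the tongue slips under the chest's keeper only while the lid is pressed fully home; otherwise it jams on the keeper at about 0.9.
- bowl: bystander: black tea bowl, 110 mm wide, 60 mm high
- whisk: bystander: bamboo whisk standing upright, 54 mm wide, 100 mm tall
- cup: bystander: black cup, 64 mm wide, 45 mm high
- scoop: bystander: long bamboo scoop lying flat, 180 mm
Things that resemble listed ones, but are neither listed nor needed, are in the scene too. Leave any pink or purple look-alike of the jar alone.

How it is judged:
On the way, in this order (a step that is already met when the one before it is completed fails the run):
1. the green jar stands in the chest, upright on its slanted floor, with the lid still open (x of jar_mid in the frame of chest between -0.024 and 0.024 m and y of jar_mid in the frame of chest between -0.066 and 0.066 m and z of jar_mid in the frame of chest between 0.038 and 0.06 m and angle between the z axis of jar and the z axis of chest, either way round below 0.2 rad and value of joint lid above 0.5 rad), for 0.2 s.
2. the lid is swung shut down to the seal (value of joint lid below 0.15 rad), for 0.1 s.
At the end, for the whole second after the job is handed in: The green jar rests in the chest, standing on its slanted floor along the chest's axis (within 0.2 rad, its middle 38 to 60 mm above the chest's underside); the lid is shut within 0.035 rad and the knob turned past 1.3 rad, so the lock holds the lid down by itself (x of jar_mid in the frame of chest between -0.024 and 0.024 m and y of jar_mid in the frame of chest between -0.066 and 0.066 m and z of jar_mid in the frame of chest between 0.038 and 0.06 m and angle between the z axis of jar and the z axis of chest, either way round below 0.2 rad and value of joint lid below 0.035 rad and value of joint knob above 1.3 rad and linear speed of jar below 0.02 m/s); the robot touches nothing.
It fails at once if another jar or any other loose thing is moved more than 40 mm (distance of any of jar_white, jar_dark, bowl, whisk, cup, scoop from where it was at the start of the episode above 0.04 m).
It fails at once if another jar, the whisk, bowl or cup is tipped (angle between any of jar_white, jar_dark, bowl, whisk, cup's own z axis and vertical above 0.6 rad).
It fails at once if the jar is dropped (falls faster than 0.4 m/s out of the fingers) (linear speed of jar above 0.4 m/s and contact force between the fingers and jar below 0.5 N).
It fails at once if the jar is slammed into the chest (more than 80 N) (contact force between jar and chest above 80 N).
It fails at once if the knob is forced: its cam, or anything else, bears on the brass keeper with more than 60 N (contact force between keeper and anything else above 60 N).
It also fails if it takes over 69 s, if anything falls off the work surface, if the arm or the gripper's body presses on something with over 40 N, if the wrist force passes 120 N, or if a joint passes its speed limit or range.

## Working session

There is one attempt and no reset: what is moved stays moved. The work goes in short steps, Python scripts to look and compute and a shell command to move; the robot and the scene stay as the last step left them, time stands still between calls to the robot, and variables do not carry over. Pictures are saved under pics/ and viewed, at most 10 in all, crops included, and the job is handed in when it is done.

```bash
ls; mkdir -p pics; python3 - <<'E'
from rig import env
import cv2,numpy as np
s=env.get_state();print(s)
for n in("scene","top"):
    im,d=env.get_image(n);cv2.imwrite(f"pics/{n}0.png",im[:,:,::-1]);c=env.get_calibration(n);np.savez(f"{n}0.npz",im=im,d=d,K=c["intrinsics"],E=c["extrinsics"]);print(c)
E
```

```text
pics
{'clock': 0.0, 'qpos': array([-1.20359239,  0.3328491 , -0.06470894,  1.46092283,  0.02161952,
        1.34991229, -0.08848631]), 'joint_velocities': array([-0.00028804,  0.000205  , -0.00011706,  0.00030451, -0.00047601,
       -0.00093149,  0.00086539]), 'joint_efforts': array([ 5.45349894e-05, -6.23260403e+01,  2.44405540e-02, -3.89909291e+01,
       -6.14934275e-02,  3.95374058e-02,  1.28251563e-04]), 'ee_pos': array([0.23737687, 0.57779068, 0.246777  ]), 'ee_rot': array([[-9.25001474e-01,  3.79963244e-01, -4.54029424e-04],
       [ 3.79963506e-01,  9.25000537e-01, -1.31936100e-03],
       [-8.13312230e-05, -1.39292548e-03, -9.99999027e-01]]), 'force': array([ 1.05431361, -0.85597819,  0.71716806]), 'moment': array([ 0.06142187, -0.03347084, -0.03232377]), 'gripper_force': 0.0, 'gripper_width': 1.0012430502113343}
{'intrinsics': array([[363.62216733,   0.        , 246.99166461],
       [  0.        , 363.62216733, 189.00617196],
       [  0.        ,   0.        ,   1.        ]]), 'extrinsics': array([[ 0.85192431,  0.52357631, -0.00963445, -0.49812096],
       [-0.34847303,  0.58055052,  0.73588562,  0.0612416 ],
       [ 0.39088556, -0.6235615 ,  0.67703732, -1.4720624 ],
       [ 0.        ,  0.        ,  0.        ,  1.        ]])}
{'intrinsics': array([[442.12325834,   0.        , 257.80714015],
       [  0.        , 442.12325834, 194.48643148],
       [  0.        ,   0.        ,   1.        ]]), 'extrinsics': array([[-0.00522592, -0.99981282, -0.01862834,  0.09756538],
       [ 0.99656599, -0.00674657,  0.08252703, -0.5714298 ],
       [-0.08263726, -0.01813309,  0.99641471, -1.47655408],
       [ 0.        ,  0.        ,  0.        ,  1.        ]])}
```

View pics/scene0.png

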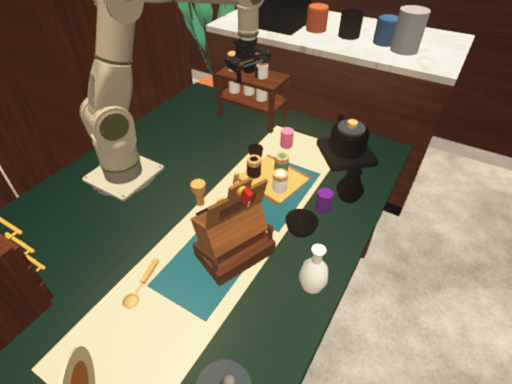

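View pics/top0.png

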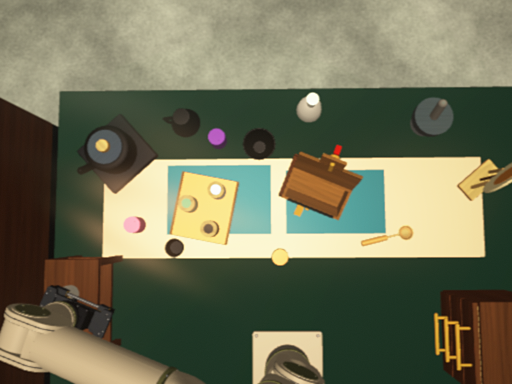

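The scene view has the tray at (275,180), with a green jar at (282,160), a white one at (280,180) and a dark one at (254,165). The chest is at (233,235) with its lid up and the red knob at (247,197). In the top view, the jars are green (188,203), white (217,190) and dark (208,228), and the chest is around (320,185). The candidates are green (188,203), pink (134,225) and purple (217,137). Green on the tray fits, and I'll confirm it in an enlarged crop.

```bash
cat > h.py <<'E'
import numpy as np,cv2
def load(n):
    z=np.load(n+".npz");return z["im"],z["d"],z["K"],z["E"]
def pts(d,K,E):
    h,w=d.shape;u,v=np.meshgrid(np.arange(w),np.arange(h))
    p=np.stack([(u-K[0,2])/K[0,0]*d,-(v-K[1,2])/K[1,1]*d,-d],-1)
    return (p-E[:3,3])@E[:3,:3]
def snap(env,n,name):
    c=env.get_calibration(n);im,d=env.get_image(n)
    np.savez(name+".npz",im=im,d=d,K=c["intrinsics"],E=c["extrinsics"]);return im,d,c["intrinsics"],c["extrinsics"]
def proj(P,K,E):
    p=np.atleast_2d(P)@E[:3,:3].T+E[:3,3];return np.stack([K[0,2]+K[0,0]*p[:,0]/-p[:,2],K[1,2]-K[1,1]*p[:,1]/-p[:,2]],-1)
E
python3 - <<'E'
from h import *
im,d,K,E=load("top0");P=pts(d,K,E)
a=cv2.resize(im[160:260,160:260],(400,400),interpolation=2);b=cv2.resize(im[140:230,270:370],(400,360),interpolation=2)
i2,d2,K2,E2=load("scene0");P2=pts(d2,K2,E2)
c=cv2.resize(i2[160:285,180:305],(400,400),interpolation=2)
o=np.zeros((400,800,3),np.uint8);o[:360,:400]=b;o[:,400:]=c;o2=np.zeros((600,800,3),np.uint8);o2[:400]=o
o2[400:,:200]=cv2.resize(a,(200,200));cv2.imwrite("pics/crop1.png",o2[:,:,::-1])
for nm,(u,v) in dict(green=(188,203),white=(217,190),dark=(208,228),tray=(220,240),cup=(175,247),whisk=(280,257),bowl=(259,143),tab=(200,280),pink=(134,225)).items(): print(nm,P[v,u].round(3))
for nm,I,Q in(("top",im,P),("scene",i2,P2)):
    hsv=cv2.cvtColor(I,cv2.COLOR_RGB2HSV);m=((hsv[...,0]<8)|(hsv[...,0]>172))&(hsv[...,1]>190)&(hsv[...,2]>120)
    n,l,st,ce=cv2.connectedComponentsWithStats(m.astype(np.uint8))
    for k in range(1,n):
        if st[k,4]>15: print(nm,st[k],ce[k].round(1),np.median(Q[l==k],0).round(3),Q[l==k].min(0).round(3),Q[l==k].max(0).round(3))
# chest points
for nm,Q in(("top",P),("scene",P2)):
    print(nm)
    m=(Q[...,0]>.42)&(Q[...,0]<.75)&(Q[...,1]>-.3)&(Q[...,1]<.05)&(Q[...,2]>.02);print(Q[m].min(0),Q[m].max(0),m.sum())
# height map of chest, top
for v in range(142,226,5): print(v,' '.join('%4d'%(1000*P[v,u,2]) for u in range(275,366,5)))
E
```

```text
green [0.54 0.32 0.09]
white [0.582 0.226 0.09 ]
dark [0.459 0.255 0.09 ]
tray [0.419 0.224 0.01 ]
cup [0.395 0.378 0.006]
whisk [0.366 0.023 0.099]
bowl [0.754 0.089 0.   ]
tab [ 0.283  0.293 -0.001]
pink [0.47  0.499 0.079]
top [334 145   8  10  59] [337.4 149.4] [ 0.669 -0.127  0.329] [ 0.448 -0.195 -0.003] [0.745 0.067 1.52 ]
scene [241 187  12  18 134] [246.1 195. ] [ 0.668 -0.136  0.32 ] [ 0.649 -0.143  0.267] [ 0.683 -0.073  0.333]
top
[ 0.4839364  -0.20133502  0.02137777] [0.74903793 0.04869973 0.35781795] 3767
scene
[ 0.48499581 -0.23282827  0.02002476] [0.74785828 0.04952436 0.35499421] 5678
142    1    4    0    3   -4   -3    0   -3 1520   -3    0    2   -2   -1    0   -5    0    1    6
147    0   -1   -1   -6    1   -5   -2    1   -3   -1    0   -2  321  327    2    0   -3    1    1
152   -1   -4    2   -1   -1  291    1    6    5 1520   -2   -2  327   -1   -5   -6   -5    0    4
157   -1    8   -2   -3  110  277  291  295   -4    1  333  340  326    2    0   -1    3    2    0
162    3   -1   -3    6  229  249  259  274  282  296  310  318  328  336  340    0    1   -3  
[... 491 characters left out ...]
 2   -3
192    0   48  161   99   82   65   74   78   78   75   75   84   87   92  126  188    3    2    0
197    2    0  157  146  131  117   93   67   69   73   80   80   84   83  163    2   -2    4    3
202    0    7    0    3  157  154  135  119  102   80   72   72   75  105  175    2    4    2   -3
207    6   -4    0   -2    3  146  158  160  138  126  108   91   75  147    3    0    0   -5   -4
212    0   -3   -5    2  137  140    6    1   -4  157  151  134  121  162   -2    6    1    8    3
217    4   -2    0    0    0    4    2    2   -2    0    0  158  151   -4    3    0    4   -3   -6
222    0    1    5   -1    1    1    1    3   -3    0    1    3    7    0    6   -1    6   -3    0
```

View pics/crop1.png

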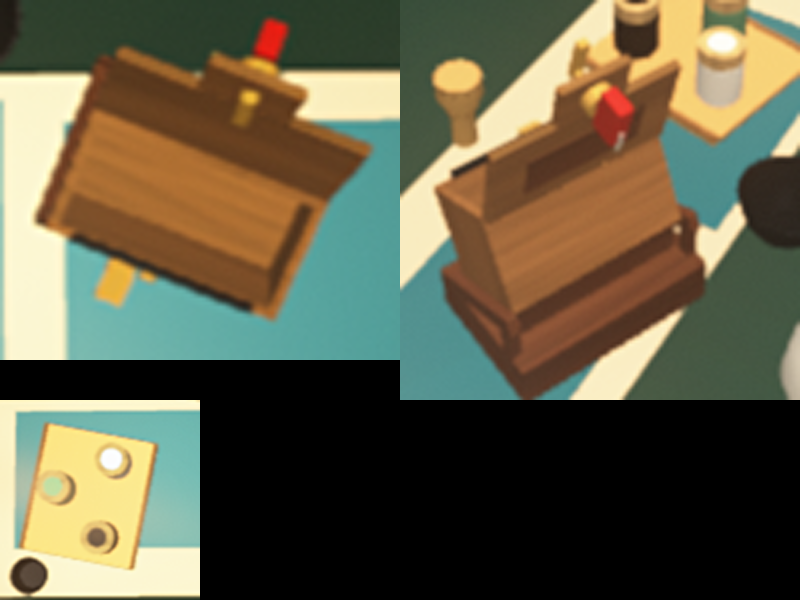

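The left crop (top view) shows the chest with its lid standing up, the red knob behind the lid, and the brass keeper in front at crop (115,280). The lower crop shows the tray, with the green disc jar at crop (57,487). That is the listed jar, because it is green and among the white and dark ones on the tray.

```bash
cat > chest.py <<'E'
from h import *
def ransac(Q,t=.004):
    r=np.random.default_rng(0);best=None
    for _ in range(500):
        a=Q[r.choice(len(Q),3,False)];n=np.cross(a[1]-a[0],a[2]-a[0]);n/=np.linalg.norm(n)+1e-12
        k=abs((Q-a[0])@n)<t
        if best is None or k.sum()>best.sum():best=k
    c=Q[best].mean(0);n=np.linalg.svd(Q[best]-c)[2][2];return c,n*np.sign(n[2] if abs(n[2])>.5 else -n[0]),best
if __name__=="__main__":
    im,d,K,E=load("top0");P=pts(d,K,E);Q=P[140:232,270:370].reshape(-1,3)
    F=Q[(Q[:,2]>.06)&(Q[:,2]<.1)];L=Q[(Q[:,2]>.195)&(Q[:,2]<.36)]
    cf,nf,kf=ransac(F);cl,nl,kl=ransac(L);print("floor",cf,nf,kf.sum(),np.arccos(nf[2]));print("lid",cl,nl,kl.sum())
    y=np.cross(nf,nl);y/=np.linalg.norm(y);y*=np.sign(y[1]);x=np.cross(y,nf);R=np.c_[x,y,nf];print("R",R.round(4),"yaw",np.arctan2(-y[0],y[1]))
    print("lid angle est", np.arccos(nf@nl), nl@x)
    o=cf-.008*nf
    C=(Q-o)@R;rim=(abs(C[:,2]-.1)<.012)
    G=C[rim];print(G.min(0),G.max(0));
    fr=G[G[:,0]<np.percentile(G[:,0],30)];print("front",np.percentile(fr,[2,50,98],axis=0))
    i2,d2,K2,E2=load("scene0");C2=(pts(d2,K2,E2)[170:285,180:300].reshape(-1,3)-o)@R
    w=(C2[:,2]>.03)&(C2[:,2]<.09)&(abs(C2[:,1])<.14)&(abs(C2[:,0])<.12);print(np.histogram(C2[w,0],bins=24))
    print(np.histogram(C2[w,1],bins=28))
    print("top: hist x y of rim",np.histogram(G[:,0],bins=20),np.histogram(G[:,1],bins=24))
    np.savez("raw.npz",o=o,R=R)
E
python3 chest.py
```

```text
floor [ 0.58822998 -0.08656948  0.08163629] [-0.36710361  0.15434083  0.91728613] 874 0.409585091226646
lid [ 0.62124315 -0.10899678  0.26275879] [-0.89508603  0.37063534  0.24789202] 1206
R [[ 0.8481  0.382  -0.3671]
 [-0.3494  0.9242  0.1543]
 [ 0.3982 -0.0026  0.9173]] yaw -0.3919073344083703
lid angle est 0.9107146298003859 -0.789942139056969
[-0.07667614 -0.10463132  0.08808696] [0.0738769  0.08598094 0.11198963]
front [[-0.07479441 -0.09650929  0.09295343]
 [-0.03685407  0.01486567  0.1015291 ]
 [-0.03275492  0.07963164  0.11099138]]
(array([  5,  16,  59,   6,  10,   7,  10,   7,  11,   9,   9,   8,  10,
        12,   7,   9,  10,   9,   8,   9,  10,  13, 484, 619]), array([-4.17612971e-02, -3.71306526e-02, -3.25000081e-02, -2.78693636e-02,
       -2.32387191e-02, -1.86080746e-02, -1.39774301e-02, -9.34678563e-03,
       -4.71614114e-03, -8.54966492e-05,  4.54514784e-03,  9.17579234e-03,
        1.38064368e-02,  1.84370813e-02,  2.30677258e-02,  2.76983703e-02,
        3.23290148e-02,  3.69596593e-02,  4.15903038e-02,  4.62209483e-02,
        5.08515928e-02,  5.54822373e-02,  
[... 866 characters left out ...]
903788, -0.03151023, -0.02398258, -0.01645492, -0.00892727,
       -0.00139962,  0.00612803,  0.01365569,  0.02118334,  0.02871099,
        0.03623864,  0.0437663 ,  0.05129395,  0.0588216 ,  0.06634925,
        0.0738769 ])) (array([83, 40, 22, 21, 24, 22, 21, 22, 24, 22, 24, 20, 24, 24, 43, 45, 50,
       28, 21, 21, 23, 22, 21, 90]), array([-0.10463132, -0.09668915, -0.08874697, -0.08080479, -0.07286261,
       -0.06492044, -0.05697826, -0.04903608, -0.0410939 , -0.03315173,
       -0.02520955, -0.01726737, -0.00932519, -0.00138301,  0.00655916,
        0.01450134,  0.02244352,  0.0303857 ,  0.03832787,  0.04627005,
        0.05421223,  0.06215441,  0.07009658,  0.07803876,  0.08598094]))
```

```bash
cat >> h.py <<'E'
def chest():
    z=np.load("raw.npz");o=z["o"]+z["R"]@[.013,-.0095,0];yaw,t=-.394,.42
    c,s=np.cos(yaw),np.sin(yaw);Rz=np.array([[c,-s,0],[s,c,0],[0,0,1]])
    return o,Rz@np.array([[np.cos(t),0,-np.sin(t)],[0,1,0],[np.sin(t),0,np.cos(t)]]),Rz
def W(p):
    o,R,_=chest();return o+R@np.array(p)
def lidpt(th,p): # p in lid frame (hinge frame)
    c,s=np.cos(th),np.sin(th);return W(np.array([.052,0,.1005])+np.array([[c,0,s],[0,1,0],[-s,0,c]])@np.array(p))
def to(env,T):  # tool-axis shift in jog units to bring GRASP point to T
    s=env.get_state();R=s["ee_rot"];g=s["ee_pos"]+.006*R[:,2];return ((R.T@(np.array(T)-g))/.025).round(2)
E
python3 - <<'E'
from rig import env
from h import *
o,R,_=chest();print("o",o);print(R.round(3))
for n in("top0","scene0"):
    im,d,K,E=load(n);P=pts(d,K,E);hsv=cv2.cvtColor(im,cv2.COLOR_RGB2HSV)
    # green disc/body near the jar
    m=(hsv[...,0]>35)&(hsv[...,0]<100)&(hsv[...,1]>40)&(P[...,2]>.07)&(P[...,2]<.11)&(np.hypot(P[...,0]-.54,P[...,1]-.32)<.05)
    print(n,m.sum(),P[m].mean(0))
    m=(P[...,2]>.08)&(P[...,2]<.11)&(np.hypot(P[...,0]-.54,P[...,1]-.32)<.05);q=P[m];print("top",q.min(0),q.max(0),(q.min(0)+q.max(0))/2)
im,d,K,E=load("top0")
for p,nm in(((.052,.095,.1),"bc"),((.052,-.095,.1),"bc-"),((-.052,.095,.1),"f"),((-.052,-.095,.1),"f-"),((-.089,.029,.098),"keeper tip")): print(nm,W(p).round(3),proj(W(p),K,E).round(0))
i2,d2,K2,E2=load("scene0");
for th in(2.2,2.24,2.3): p=lidpt(th,(-.127,0,.036));print(th,p.round(3),proj(p,K,E).round(0),proj(p,K2,E2).round(0))
s=env.get_state();print("to jar above",to(env,(.54,.32,.15)))
E
```

```text
o [ 0.59856416 -0.10112596  0.07949995]
[[ 0.843  0.384 -0.377]
 [-0.351  0.923  0.157]
 [ 0.408  0.     0.913]]
top0 59 [0.54165082 0.32670745 0.09184117]
top [0.51424998 0.3000547  0.08191673] [0.56670146 0.35316799 0.09987962] [0.54047572 0.32661134 0.09089817]
scene0 28 [0.54332419 0.3240366  0.08909119]
top [0.51461989 0.29471023 0.0800634 ] [0.56923193 0.35206899 0.09454299] [0.54192591 0.32338961 0.08730319]
bc [ 0.641 -0.016  0.192] [[293. 167.]]
bc- [ 0.568 -0.191  0.192] [[352. 190.]]
f [0.554 0.02  0.15 ] [[281. 197.]]
f- [ 0.481 -0.155  0.15 ] [[338. 220.]]
keeper tip [ 0.498 -0.028  0.133] [[296. 215.]]
2.2 [ 0.661 -0.127  0.309] [[336. 153.]] [[245. 195.]]
2.24 [ 0.666 -0.129  0.307] [[336. 152.]] [[246. 197.]]
2.3 [ 0.672 -0.132  0.302] [[337. 150.]] [[248. 200.]]
to jar above [-15.12  -4.94   3.64]
```

```bash
python3 -m jog '[[-1,-0.3,0,0,87],[-1,-0.3,0,0,87],[-1,-0.3,0,0,87],[-1,-0.3,0,0,87],[-1,-0.3,0,0,87],[-1,-0.3,0,0,87],[-1,-0.3,0,0,87],[-1,-0.3,0,0,87]]'; python3 -m jog '[[-1,-0.3,0.4,0,87],[-1,-0.3,0.4,0,87],[-1,-0.3,0.4,0,87],[-1,-0.3,0.4,0,87],[-1,-0.3,0.4,0,87],[-1,-0.3,0.4,0,87],[-1,-0.3,0.4,0,87],[0,0,0,0,87]]'
python3 - <<'E'
from rig import env
from h import *
s=env.get_state();print(s["clock"],s["ee_rot"].round(3));print(to(env,(.541,.3255,.074)))
im,d,K,E=snap(env,"wrist","w1");P=pts(d,K,E);hsv=cv2.cvtColor(im,cv2.COLOR_RGB2HSV)
cv2.imwrite("pics/w1.png",im[:,:,::-1])
m=(P[...,2]>.08)&(P[...,2]<.11)&(np.hypot(P[...,0]-.541,P[...,1]-.3255)<.04);q=P[m];print(len(q),(q.min(0)+q.max(0))/2,q.max(0)-q.min(0))
E
```

```text
clock: 0.9
ee_pos: [0.4003, 0.4457, 0.2472]
ee_rot: [[-0.925, 0.38, -0.0], [0.38, 0.925, -0.0], [0.0, -0.001, -1.0]]
force: [0.1, 0.6, -0.3]
gripper_width: 0.995
gripper_force: 0.0
clock: 1.7
ee_pos: [0.5439, 0.3271, 0.1755]
ee_rot: [[-0.923, 0.385, -0.001], [0.385, 0.923, -0.004], [-0.0, -0.004, -1.0]]
force: [0.7, -0.3, 0.1]
gripper_width: 1.001
gripper_force: 0.0
1.7 [[-0.923  0.385 -0.001]
 [ 0.385  0.923 -0.004]
 [-0.    -0.004 -1.   ]]
[ 0.08 -0.09  3.82]
3229 [0.5409034  0.32736975 0.0873998 ] [0.05499841 0.05439745 0.01417535]
```

View pics/w1.png

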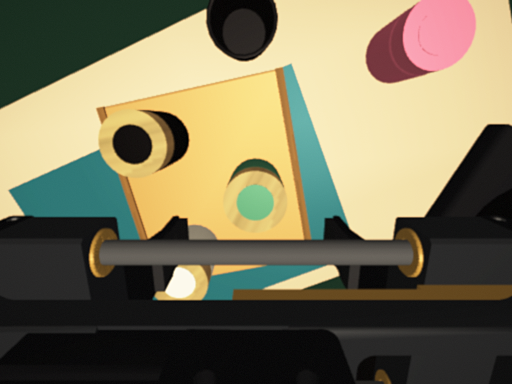

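The wrist view has the green jar at (254,200), midway between the fingers, with the white jar (180,283) and dark jar (135,143) clear of them. Next I descend and grip.

```bash
python3 -m jog '[[0.1,-0.03,0.7,0,87],[0,0,0.7,0,87],[0,0,0.7,0,87],[0,0,0.7,0,87],[0,0,0.6,0,87],[0,0,0.42,0,87],[0,0,0,0,87],[0,0,0,0,40]]';python3 -m jog '[[0,0,0,0,40],[0,0,0,0,40],[0,0,0,0,40],[0,0,0,0,40],[0,0,0,0,40],[0,0,0,0,40],[0,0,0,0,40],[0,0,0,0,40]]';python3 -m jog '[[0,0,-0.2,0,40],[0,0,-0.5,0,40],[0,0,-1,0,40],[0,0,-1,0,40],[0,0,-1,0,40],[0,0,-1,0,40],[0,0,-1,0,40],[0,0,-1,0,40]]'
python3 - <<'E'
from rig import env
from h import *
s=env.get_state();print(s["ee_rot"].round(3))
o,R,Rz=chest();u=R[:,0].copy();u[2]=0;u/=np.linalg.norm(u)
# entry: jar vertical, underside 45 above chest origin, u=-35, y=0
for uu,zb in((-.036,.13),(-.036,.045),(-.031,.028)):
    T=o+u*uu;T=T+[0,0,zb+.062];print(uu,zb,T,to(env,T))
E
```

```text
clock: 2.55
ee_pos: [0.5391, 0.3322, 0.0825]
ee_rot: [[-0.925, 0.38, 0.0], [0.38, 0.925, 0.0], [-0.0, 0.0, -1.0]]
force: [0.6, 0.1, 0.9]
gripper_width: 0.966
gripper_force: 0.0
clock: 3.35
ee_pos: [0.5392, 0.3315, 0.0824]
ee_rot: [[-0.925, 0.38, 0.0], [0.38, 0.925, -0.0], [-0.0, -0.0, -1.0]]
force: [-2.5, -3.7, 5.3]
gripper_width: 0.635
gripper_force: 30.0
clock: 4.15
ee_pos: [0.5388, 0.3321, 0.2514]
ee_rot: [[-0.925, 0.38, 0.0], [0.38, 0.925, 0.001], [-0.0, 0.001, -1.0]]
force: [-0.2, 0.8, -3.2]
gripper_width: 0.631
gripper_force: 30.0
[[-0.925  0.38   0.   ]
 [ 0.38   0.925  0.001]
 [-0.     0.001 -1.   ]]
-0.036 0.13 [ 0.56532245 -0.0873061   0.27149995] [ -7.35 -15.11  -1.06]
-0.036 0.045 [ 0.56532245 -0.0873061   0.18649995] [ -7.35 -15.12   2.34]
-0.031 0.028 [ 0.56993935 -0.08922552  0.16949995] [ -7.55 -15.12   3.02]
```

```bash
python3 -m jog '[[0,-1,-0.2,0,40],[0,-1,-0.2,0,40],[0,-1,-0.2,0,40],[0,-1,-0.2,0,40],[0,-1,-0.2,0,40],[0,-1,0,0,40],[0,-1,0,0,40],[0,-1,0,0,40]]';python3 -m jog '[[0,-1,0,0,40],[0,-1,0,0,40],[0,-1,0,0,40],[0,-1,0,0,40],[-0.5,-1,0,0,40],[-1,-1,0,0,40],[-1,-1,0,0,40],[-1,-0.1,0,0,40]]'; python3 -m jog '[[-1,0,0,0,40],[-1,0,0,0,40],[-0.8,0,0,0,40],[-0.6,0,0,0,40],[0,0,0,0,40],[0,0,0,0,40],[0,0,0,0,40],[0,0,0,0,40]]'
cat >> h.py <<'E'
def goal(uu,zb,h=.064,y=0):
    o,R,Rz=chest();u=Rz[:,0];return o+u*uu+R[:,1]*y+np.array([0,0,zb+h])
E
python3 - <<'E'
from rig import env
from h import *
for a in((-.036,.13),(-.036,.045),(-.031,.028)): print(a,to(env,goal(*a)))
im,d,K,E=snap(env,"scene","s2");P=pts(d,K,E)
im2,d2,K2,E2=snap(env,"top","t2")
cv2.imwrite("pics/s2.png",np.hstack([cv2.resize(im[110:290,150:330],(400,400)),cv2.resize(im2[120:240,260:380],(400,400))])[:,:,::-1])
E
```

```text
clock: 4.95
ee_pos: [0.4625, 0.1461, 0.2754]
ee_rot: [[-0.925, 0.38, 0.001], [0.38, 0.925, 0.001], [-0.0, 0.001, -1.0]]
force: [0.0, 0.5, -2.5]
gripper_width: 0.636
gripper_force: 30.0
clock: 5.75
ee_pos: [0.4764, -0.0542, 0.2758]
ee_rot: [[-0.923, 0.384, 0.002], [0.384, 0.923, 0.001], [-0.002, 0.001, -1.0]]
force: [0.2, 0.3, -2.5]
gripper_width: 0.633
gripper_force: 30.0
clock: 6.55
ee_pos: [0.5547, -0.0825, 0.2749]
ee_rot: [[-0.925, 0.38, 0.0], [0.38, 0.925, 0.001], [-0.0, 0.001, -1.0]]
force: [0.7, 0.4, -2.3]
gripper_width: 0.636
gripper_force: 30.0
(-0.036, 0.13) [-0.47 -0.02 -0.18]
(-0.036, 0.045) [-0.47 -0.02  3.22]
(-0.031, 0.028) [-0.67 -0.02  3.9 ]
```

View pics/s2.png

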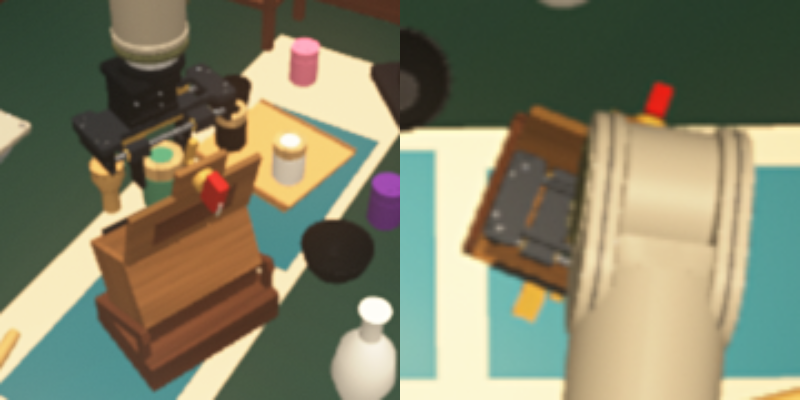

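The left crop shows the jar upright in the fingers in front of the open lid. The right crop shows the gripper over the mouth and aligned with it.

```bash
python3 -m jog '[[-0.45,-0.02,0,0,40],[0,0,0.6,0,40],[0,0,0.6,0,40],[0,0,0.6,0,40],[0,0,0.6,0,40],[0,0,0.5,0,40],[0,0,0.3,0,40],[0,0,0,0,40]]';python3 -m jog '[[0.15,0,0,0,40],[0.1,0,0,0,40],[0.1,0,0,0,40],[0.1,0,0,0,40],[0.1,0,0,0,40],[0.1,0,0,0,40],[0,0,0,0,40],[0,0,0,0,40]]'
python3 - <<'E'
from rig import env
from h import *
for a in((-.036,.045),): print(a,to(env,goal(*a)))
E
```

```text
clock: 7.45
ee_pos: [0.5648, -0.0876, 0.1933]
ee_rot: [[-0.925, 0.38, -0.002], [0.38, 0.925, 0.0], [0.002, -0.001, -1.0]]
force: [-0.5, 0.8, -1.6]
gripper_width: 0.635
gripper_force: 30.0
clock: 8.25
ee_pos: [0.5524, -0.0823, 0.1967]
ee_rot: [[-0.925, 0.38, 0.006], [0.38, 0.925, -0.001], [-0.006, 0.002, -1.0]]
force: [5.8, -2.6, 3.9]
gripper_width: 0.639
gripper_force: 30.0
(-0.036, 0.045) [-0.55  0.01  0.09]
```

```bash
python3 -m jog '[[0.1,0,0,0,40],[0.1,0,0,0,40],[0.1,0,0,0,40],[0.1,0,0,0,40],[0.1,0,0,0,40],[0.1,0,0,0,40],[0,0,0,0,40],[0,0,0,0,40]]'
python3 - <<'E'
from rig import env
from h import *
print(to(env,goal(-.036,.045)))
im,d,K,E=snap(env,"scene","s3");cv2.imwrite("pics/s3.png",cv2.resize(im[110:290,150:330],(600,600),interpolation=2)[:,:,::-1])
E
```

```text
clock: 9.05
ee_pos: [0.5373, -0.0759, 0.1955]
ee_rot: [[-0.925, 0.38, 0.003], [0.38, 0.925, 0.0], [-0.002, 0.001, -1.0]]
force: [3.7, -1.5, 2.7]
gripper_width: 0.631
gripper_force: 30.0
[-1.21  0.    0.04]
```

View pics/s3.png

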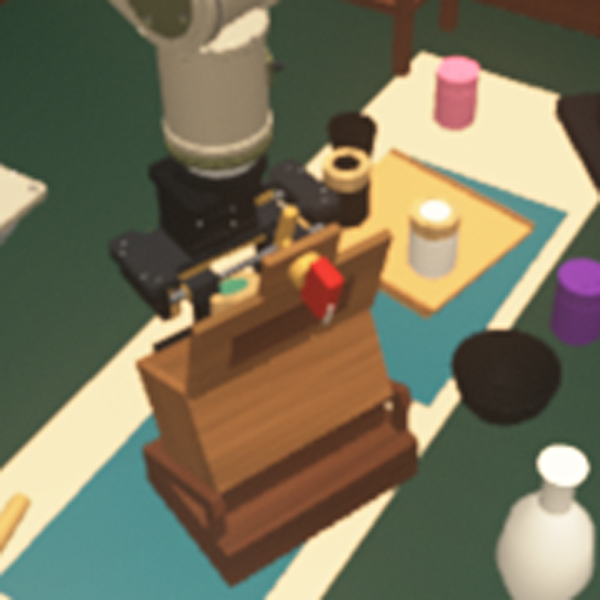

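The jar now leans toward the front, with its green disc at (235,287). The force stays low, so it is pivoting in the pads.

```bash
python3 - <<'E'
from rig import env
from h import *
from chest import ransac
o,R,Rz=chest();s=env.get_state();g=s["ee_pos"]+.006*s["ee_rot"][:,2];print("G chest",R.T@(g-o))
im,d,K,E=snap(env,"wrist","w4");P=pts(d,K,E);hsv=cv2.cvtColor(im,cv2.COLOR_RGB2HSV)
m=(hsv[...,0]>40)&(hsv[...,0]<95)&(hsv[...,1]>40)&(np.linalg.norm(P-g,axis=-1)<.05)
q=P[m];print(m.sum());c,n,k=ransac(q,.002);print(c,n,k.sum(),"angle to chest z",np.arccos(n@R[:,2]),"chest",R.T@(c-o),R.T@n)
print("to floor x=-10",to(env,W((-.010,0,.074))))
E
```

```text
G chest [-0.01595197 -0.00023714  0.12725575]
1546
[ 0.53770448 -0.07594549  0.20543615] [-0.32304735  0.13409935  0.93683391] 1525 angle to chest z 0.06266990852437813 chest [-8.78703689e-03 -1.11955751e-04  1.41847304e-01] [ 6.26286108e-02 -1.88253053e-04  9.98036884e-01]
to floor x=-10 [-1.09  0.    1.84]
```

```bash
python3 -m jog '[[-0.18,0,-0.08,0,40],[-0.15,0,0.32,0,40],[-0.15,0,0.32,0,40],[-0.15,0,0.32,0,40],[-0.15,0,0.32,0,40],[-0.15,0,0.32,0,40],[0,0,0,0,40],[0,0,0,0,40]]';python3 -m jog '[[-0.05,0,0.1,0,40],[-0.05,0,0.1,0,40],[-0.03,0,0.06,0,40],[-0.03,0,0.06,0,40],[-0.02,0,0.04,0,40],[-0.02,0,0.04,0,40],[0,0,0,0,40],[0,0,0,0,40]]'
python3 - <<'E'
from rig import env
from h import *
from chest import ransac
o,R,Rz=chest();s=env.get_state();g=s["ee_pos"]+.006*s["ee_rot"][:,2];print("G chest",R.T@(g-o))
im,d,K,E=snap(env,"wrist","w5");P=pts(d,K,E);hsv=cv2.cvtColor(im,cv2.COLOR_RGB2HSV)
m=(hsv[...,0]>40)&(hsv[...,0]<95)&(hsv[...,1]>40)&(np.linalg.norm(P-g,axis=-1)<.05)
q=P[m];print(m.sum());c,n,k=ransac(q,.002);print(k.sum(),"angle",np.arccos(n@R[:,2]),"chest",R.T@(c-o),R.T@n)
E
```

```text
clock: 9.95
ee_pos: [0.5579, -0.0847, 0.1563]
ee_rot: [[-0.925, 0.38, -0.001], [0.38, 0.925, -0.0], [0.0, -0.0, -1.0]]
force: [1.0, -0.9, -2.5]
gripper_width: 0.633
gripper_force: 30.0
clock: 10.75
ee_pos: [0.5606, -0.0851, 0.1477]
ee_rot: [[-0.925, 0.379, -0.004], [0.379, 0.925, 0.003], [0.005, 0.001, -1.0]]
force: [-20.3, 7.0, 22.2]
gripper_width: 0.636
gripper_force: 30.0
G chest [-0.01228557  0.00025905  0.07363127]
1558
1534 angle 0.043786475354030886 chest [-0.00790295  0.00053501  0.08943311] [0.04365852 0.00315661 0.99904153]
```

```bash
python3 -m jog '[[0.08,0,-0.08,0,40],[0.05,0,-0.05,0,40],[0,0,0,0,40],[0,0,0,0,62],[0,0,0,0,66],[0,0,0,0,70],[0,0,0,0,75],[0,0,0,0,75]]'
python3 - <<'E'
from rig import env
from h import *
from chest import ransac
o,R,Rz=chest();s=env.get_state();g=s["ee_pos"]+.006*s["ee_rot"][:,2];print("G chest",R.T@(g-o))
im,d,K,E=snap(env,"wrist","w6");P=pts(d,K,E);hsv=cv2.cvtColor(im,cv2.COLOR_RGB2HSV)
m=(hsv[...,0]>40)&(hsv[...,0]<95)&(hsv[...,1]>40)&(np.linalg.norm(P-g,axis=-1)<.05)
q=P[m];print(m.sum());c,n,k=ransac(q,.002);print(k.sum(),"angle",np.arccos(n@R[:,2]),"chest",R.T@(c-o),R.T@n)
E
```

```text
clock: 11.6
ee_pos: [0.5597, -0.0853, 0.1498]
ee_rot: [[-0.925, 0.38, 0.0], [0.38, 0.925, 0.0], [-0.0, 0.0, -1.0]]
force: [-0.7, 0.1, 0.0]
gripper_width: 0.845
gripper_force: 0.0
G chest [-0.01213017 -0.00029476  0.0758589 ]
1510
1490 angle 0.0018424113854346455 chest [-0.02069229 -0.00051447  0.08864629] [ 1.63153862e-03 -8.55895781e-04  9.99998303e-01]
```

```bash
python3 -m jog '[[0,0,-0.5,0,75],[0,0,-1,0,75],[0,0,-1,0,75],[0,0,-1,0,75],[0,0,-1,0,75],[0,0,-1,0,75],[0,0,-1,0,75],[0,0,-1,0,75]]';python3 -m jog '[[0,0,-1,0,75],[0,0,-1,0,75],[0,0,-1,0,60],[0,0,-1,0,60],[0,0,-0.5,0,60],[0,0,0,0,60],[0,0,0,0,60],[0,0,0,0,60]]'
python3 - <<'E'
from rig import env
from h import *
from chest import ransac
o,R,Rz=chest()
for v in("wrist","scene","top"):
    im,d,K,E=snap(env,v,v+"7");P=pts(d,K,E);hsv=cv2.cvtColor(im,cv2.COLOR_RGB2HSV)
    m=((hsv[...,0]<8)|(hsv[...,0]>172))&(hsv[...,1]>180)&(hsv[...,2]>90)&(np.linalg.norm(P-[.665,-.13,.31],axis=-1)<.07)
    q=P[m];print(v,m.sum())
    if len(q)>10:
        C=(q-o)@Rz;print("uyz lo",np.percentile(C,3,axis=0).round(4),"hi",np.percentile(C,97,axis=0).round(4),"med",np.median(C,0).round(4))
    C=(P.reshape(-1,3)-o)@Rz
    L=C[(C[:,2]>.125)&(C[:,2]<.21)&(abs(C[:,1])<.1)&(C[:,0]>-.01)&(C[:,0]<.08)]
    if len(L)>100:
        c,n,k=ransac(L);print("lid plane",c.round(4),n.round(4),k.sum(),len(L))
for th in(2.15,2.2,2.24): print(th,((lidpt(th,(-.127,0,.036))-o)@Rz).round(4))
print(to(env,lidpt(2.2,(-.127,0,.036))))
cv2.imwrite("pics/w7.png",load("wrist7")[0][:,:,::-1])
E
```

```text
clock: 12.45
ee_pos: [0.5593, -0.0854, 0.3394]
ee_rot: [[-0.925, 0.38, 0.001], [0.38, 0.925, 0.0], [-0.001, 0.001, -1.0]]
force: [1.1, -0.3, -0.7]
gripper_width: 0.865
gripper_force: 0.0
clock: 13.25
ee_pos: [0.5592, -0.0852, 0.449]
ee_rot: [[-0.925, 0.38, -0.001], [0.38, 0.925, 0.0], [0.001, -0.0, -1.0]]
force: [-0.4, 0.1, -0.7]
gripper_width: 0.693
gripper_force: 0.0
wrist 66
uyz lo [ 0.0599 -0.0061  0.2443] hi [0.063  0.0082 0.2512] med [0.0608 0.0015 0.2486]
lid plane [ 0.0185 -0.0002  0.1626] [-0.9725 -0.0017  0.2327] 3654 3654
scene 142
uyz lo [ 0.0399 -0.0108  0.2072] hi [0.0888 0.0345 0.2513] med [ 0.0763 -0.0063  0.2396]
lid plane [ 0.0313 -0.0145  0.168 ] [-9.736e-01  5.000e-04  2.283e-01] 818 836
top 0
2.15 [0.0622 0.     0.2327]
2.2 [ 0.0681 -0.      0.2297]
2.24 [0.0727 0.     0.2272]
[-4.42 -0.    5.35]
```

View pics/w7.png

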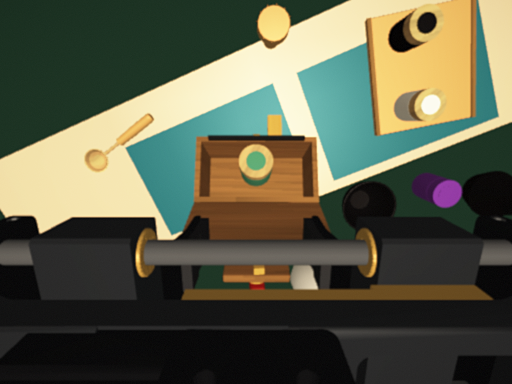

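The jar stands in the chest, disc at (256,160), and the knob is just behind the lid at (257,287). The fitted lid angle is about 2.22, and the fitted plane passes through the computed hinge.

```bash
python3 -m jog '[[-0.8,0,0,0,60],[-0.9,0,0,0,60],[-0.9,0,0,0,60],[-0.9,0,0,0,60],[-0.6,0,0,0,60],[-0.41,0,0,0,60],[0,0,0,0,60],[0,0,0,0,60]]';python3 - <<'E'
from rig import env
from h import *
print(to(env,lidpt(2.22,(-.127,0,.036))))
E
python3 -m jog '[[0,0,0.8,0,60],[0,0,0.8,0,60],[0,0,0.8,0,60],[0,0,0.8,0,60],[0,0,0.7,0,60],[0,0,0.6,0,60],[0,0,0.5,0,60],[0,0,0.4,0,60]]';python3 -m jog '[[0,0,0,0,40],[0,0,0,0,30],[0,0,0,0,22],[0,0,0,0,18],[0,0,0,0,8],[0,0,0,0,8],[0,0,0,0,8],[0,0,0,0,8]]'; python3 - <<'E'
from rig import env
from h import *
print(to(env,lidpt(2.22,(-.127,0,.036))))
E
```

```text
clock: 14.2
ee_pos: [0.6637, -0.1282, 0.4493]
ee_rot: [[-0.925, 0.38, -0.001], [0.38, 0.925, -0.0], [0.001, -0.0, -1.0]]
force: [-0.3, -0.5, -0.1]
gripper_width: 0.693
gripper_force: 0.0
[-0.    0.    5.41]
clock: 15.0
ee_pos: [0.6635, -0.1277, 0.3143]
ee_rot: [[-0.925, 0.38, 0.0], [0.38, 0.925, 0.0], [0.0, 0.0, -1.0]]
force: [0.1, -0.2, -0.2]
gripper_width: 0.686
gripper_force: 0.0
clock: 15.8
ee_pos: [0.664, -0.128, 0.3149]
ee_rot: [[-0.925, 0.38, 0.0], [0.38, 0.925, 0.0], [-0.0, 0.0, -1.0]]
force: [0.6, 0.5, 1.4]
gripper_width: 0.182
gripper_force: 30.0
[ 0.01 -0.01  0.04]
```

```bash
python3 - <<'E'
from rig import env
from h import *
R=env.get_state()["ee_rot"]
th=np.linspace(2.22,.1,25);p=np.array([lidpt(t,(-.127,0,.036)) for t in th]);D=(np.diff(p,axis=0)@R)/.025
acc=np.zeros(3)
for t,x in zip(th[1:],D):
    r=(x+acc).round(2);acc+=x-r;print(round(t,2),r)
E
```

```text
2.13 [ 0.42  0.   -0.21]
2.04 [ 0.43  0.   -0.17]
1.96 [ 0.45  0.01 -0.13]
1.87 [ 0.46 -0.   -0.09]
1.78 [ 0.46 -0.   -0.05]
1.69 [ 0.47  0.   -0.01]
1.6 [0.46 0.   0.03]
1.51 [0.46 0.01 0.08]
1.43 [ 0.45 -0.    0.11]
1.34 [ 0.44 -0.    0.15]
1.25 [0.43 0.   0.19]
1.16 [0.41 0.   0.23]
1.07 [0.38 0.   0.26]
0.98 [0.36 0.01 0.3 ]
0.9 [ 0.34 -0.    0.32]
0.81 [ 0.3  -0.    0.36]
0.72 [ 0.27 -0.    0.38]
0.63 [0.24 0.   0.4 ]
0.54 [0.2  0.   0.42]
0.45 [0.16 0.   0.44]
0.37 [0.12 0.   0.45]
0.28 [0.08 0.   0.46]
0.19 [0.04 0.   0.46]
0.1 [0.   0.   0.47]
```

```bash
python3 -m jog '[[0.42,0,-0.21,0,8],[0.43,0,-0.17,0,8],[0.45,0,-0.13,0,8],[0.46,0,-0.09,0,8],[0.46,0,-0.05,0,8],[0.47,0,-0.01,0,8],[0.46,0,0.03,0,8],[0.46,0,0.08,0,8]]'; python3 - <<'E'
from rig import env
from h import *
print(to(env,lidpt(1.51,(-.127,0,.036))))
E
```

```text
clock: 16.6
ee_pos: [0.581, -0.0939, 0.3271]
ee_rot: [[-0.925, 0.38, 0.002], [0.38, 0.925, -0.001], [-0.002, -0.001, -1.0]]
force: [12.5, -1.9, -16.1]
gripper_width: 0.181
gripper_force: 37.1
[ 0.05  0.   -0.03]
```

```bash
python3 -m jog '[[0.45,0,0.11,0,8],[0.44,0,0.15,0,8],[0.43,0,0.19,0,8],[0.41,0,0.23,0,8],[0.38,0,0.26,0,8],[0.36,0.01,0.3,0,8],[0.34,0,0.32,0,8],[0.3,0,0.36,0,8]]'; python3 - <<'E'
from rig import env
from h import *
print(to(env,lidpt(.81,(-.127,0,.036))))
im,d,K,E=snap(env,"scene","s8");cv2.imwrite("pics/s8.png",cv2.resize(im[110:290,150:330],(600,600),interpolation=2)[:,:,::-1])
E
```

```text
clock: 17.4
ee_pos: [0.5098, -0.0645, 0.2809]
ee_rot: [[-0.925, 0.38, 0.005], [0.38, 0.925, -0.001], [-0.005, 0.001, -1.0]]
force: [9.0, -1.4, -2.2]
gripper_width: 0.184
gripper_force: 30.7
[0.05 0.01 0.03]
```

View pics/s8.png

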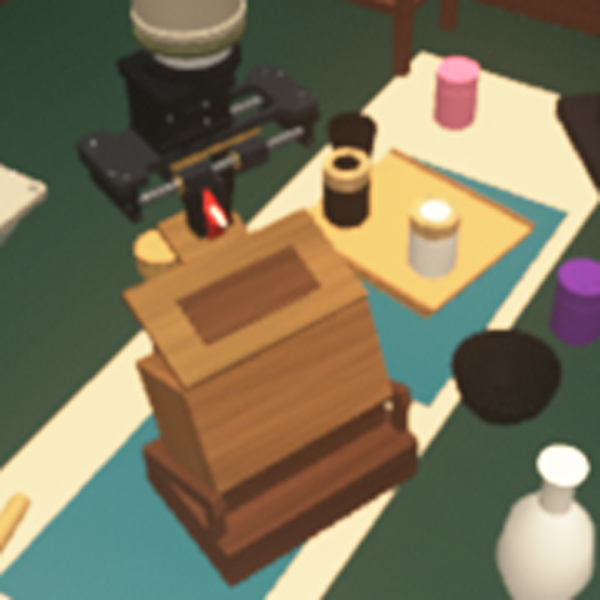

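The lid is swinging over with the red knob at (213,212) still held, so I continue along the arc.

```bash
python3 -m jog '[[0.27,0,0.38,0,8],[0.24,0,0.4,0,8],[0.2,0,0.42,0,8],[0.16,0,0.44,0,8],[0.12,0,0.45,0,8],[0.08,0,0.46,0,8],[0.04,0,0.46,0,8],[0,0,0.3,0,8]]'; python3 - <<'E'
from rig import env
from h import *
for t in(.1,.0): print(to(env,lidpt(t,(-.127,0,.036))))
E
```

```text
clock: 18.25
ee_pos: [0.484, -0.0538, 0.1979]
ee_rot: [[-0.925, 0.38, 0.004], [0.38, 0.925, -0.0], [-0.003, 0.001, -1.0]]
force: [5.0, -1.2, 3.7]
gripper_width: 0.183
gripper_force: 33.6
[0.06 0.01 0.21]
[0.01 0.01 0.73]
```

```bash
python3 -m jog '[[0,0,0.2,0,8],[0,0,0.2,0,8],[0,0,0.2,0,8],[0,0,0.13,0,8],[0,0,0.1,0,8],[0,0,0.05,0,8],[0,0,0,0,8],[0,0,0,0,8]]'; python3 - <<'E'
from rig import env
from h import *
for t in(.0,): print(to(env,lidpt(t,(-.127,0,.036))))
o,R,Rz=chest();s=env.get_state();print(R.T@(s["ee_pos"]+.006*s["ee_rot"][:,2]-o))
E
```

```text
clock: 19.05
ee_pos: [0.4859, -0.0545, 0.1841]
ee_rot: [[-0.924, 0.381, 0.009], [0.381, 0.924, 0.003], [-0.007, 0.006, -1.0]]
force: [-27.8, -2.3, 84.0]
gripper_width: 0.179
gripper_force: 54.5
[0.09 0.   0.18]
[-7.11054282e-02 -1.20528236e-04  1.39734904e-01]
```

```bash
python3 -m jog '[[0,0,-0.1,0,8],[0,0,-0.1,0,8],[0,0,0,0,8],[0,0,0,0,8],[0,0,0,0,8],[0,0,0,0,8],[0,0,0,0,8],[0,0,0,0,8]]'; python3 - <<'E'
from rig import env
from h import *
from chest import ransac
o,R,Rz=chest();s=env.get_state();print(R.T@(s["ee_pos"]+.006*s["ee_rot"][:,2]-o))
im,d,K,E=snap(env,"scene","s9");C=(pts(d,K,E).reshape(-1,3)-o)@R
L=C[(C[:,0]>-.045)&(C[:,0]<.04)&(abs(C[:,1])<.085)&(C[:,2]>.09)&(C[:,2]<.14)];c,n,k=ransac(L,.003);print("lid",c,n,k.sum(),len(L),"angle",np.arctan2(n[0],n[2]))
m=(C[:,0]>.02)&(C[:,0]<.045)&(abs(C[:,1])<.08)&(C[:,2]>.09);m2=(C[:,0]<-.035)&(C[:,0]>-.05)&(abs(C[:,1])>.045)&(abs(C[:,1])<.09)&(C[:,2]>.09)&(C[:,2]<.14);print(np.median(C[m],0),np.median(C[m2],0),m2.sum())
cv2.imwrite("pics/s9.png",cv2.resize(im[130:270,150:290],(600,600),interpolation=2)[:,:,::-1])
E
```

```text
clock: 19.85
ee_pos: [0.4855, -0.0544, 0.1851]
ee_rot: [[-0.925, 0.381, 0.007], [0.381, 0.925, 0.001], [-0.006, 0.003, -1.0]]
force: [-5.4, -2.3, 38.6]
gripper_width: 0.178
gripper_force: 52.7
[-0.07104268 -0.0001807   0.14079284]
lid [-0.00030869 -0.00328532  0.10999178] [-4.32574241e-03  1.39964830e-04  9.99990634e-01] 648 648 angle -0.0043257559453471015
[ 0.03241381 -0.03989612  0.40000279] [-0.04208253 -0.0505524   0.10945371] 54
```

View pics/s9.png

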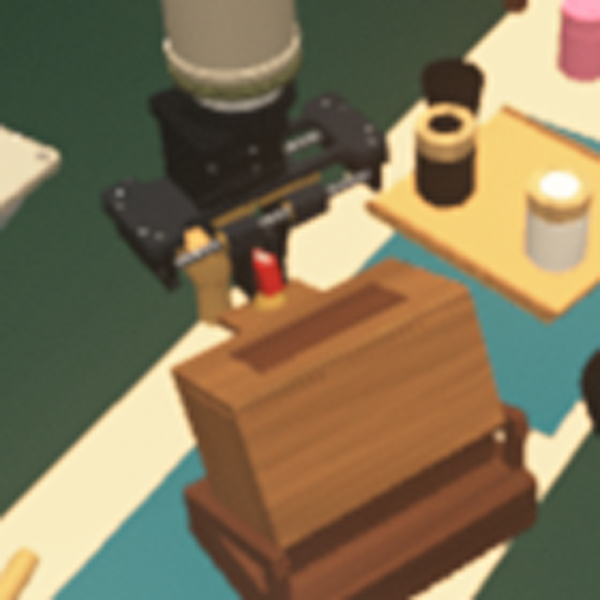

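The lid is fully home: its angle is 0 and its face is at 110 mm. The knob is held at (268,272). I'm pressing with about 38 N and start turning clockwise, which is plus about tool z.

```bash
python3 -m jog '[[0,0,0,0.5,8],[0,0,0,0.5,8],[0,0,0,0.5,8],[0,0,0,0.5,8],[0,0,0,0.5,8],[0,0,0,0.5,8],[0,0,0,0,8],[0,0,0,0,8]]'; python3 -c "
from rig import env
s=env.get_state();print(s['moment'],s['qpos'].round(2))"
```

```text
clock: 20.7
ee_pos: [0.4857, -0.0536, 0.1853]
ee_rot: [[-0.795, 0.607, 0.008], [0.607, 0.795, 0.002], [-0.005, 0.006, -1.0]]
force: [-7.2, -2.2, 37.9]
gripper_width: 0.191
gripper_force: 47.0
[0.47298246 0.61730563 0.42886226] [-0.45  0.06  0.49  1.92 -0.03  1.15  0.97]
```

```bash
python3 -m jog '[[0,0,0,0.5,8],[0,0,0,0.5,8],[0,0,0,0.5,8],[0,0,0,0.5,8],[0,0,0,0.5,8],[0,0,0,0.5,8],[0,0,0,0.5,8],[0,0,0,0.5,8]]'; python3 - <<'E'
from rig import env
from h import *
from chest import ransac
s=env.get_state();print(s['moment'],s['qpos'][6])
o,R,Rz=chest();print(R.T@(s["ee_pos"]+.006*s["ee_rot"][:,2]-o))
im,d,K,E=snap(env,"scene","s10");C=(pts(d,K,E).reshape(-1,3)-o)@R
L=C[(C[:,0]>-.045)&(C[:,0]<.04)&(abs(C[:,1])<.085)&(C[:,2]>.09)&(C[:,2]<.14)];c,n,k=ransac(L,.003);print("lid",c,"angle",np.arctan2(n[0],n[2]))
E
```

```text
clock: 21.5
ee_pos: [0.4857, -0.0529, 0.1859]
ee_rot: [[-0.539, 0.842, 0.008], [0.842, 0.539, 0.003], [-0.002, 0.008, -1.0]]
force: [-14.2, 3.0, 49.2]
gripper_width: 0.226
gripper_force: 51.3
[1.17722642 1.72417238 0.60165704] 0.6221452499703497
[-0.07107944  0.0012289   0.14167447]
lid [-0.00029033 -0.00318858  0.11009272] angle -0.0034485943125371643
```

```bash
python3 -m jog '[[0,0,0,0.5,8],[0,0,0,0.5,8],[0,0,0,0.5,8],[0,0,0,0.5,8],[0,0,0,0.5,8],[0,0,0,0.5,8],[0,0,0,0.5,8],[0,0,0,0.5,8]]'; python3 - <<'E'
from rig import env
from h import *
from chest import ransac
s=env.get_state();print(s['moment'],s['qpos'][6])
o,R,Rz=chest();print(R.T@(s["ee_pos"]+.006*s["ee_rot"][:,2]-o))
im,d,K,E=snap(env,"scene","s11");C=(pts(d,K,E).reshape(-1,3)-o)@R
L=C[(C[:,0]>-.045)&(C[:,0]<.04)&(abs(C[:,1])<.085)&(C[:,2]>.09)&(C[:,2]<.14)];c,n,k=ransac(L,.003);print("lid",c,"angle",np.arctan2(n[0],n[2]))
E
```

```text
clock: 22.35
ee_pos: [0.486, -0.052, 0.1867]
ee_rot: [[-0.219, 0.976, 0.009], [0.976, 0.219, 0.005], [0.003, 0.009, -1.0]]
force: [-18.6, 6.2, 57.4]
gripper_width: 0.253
gripper_force: 55.3
[1.65828942 2.41909871 0.49429365] 0.2740040168966551
[-0.07081621  0.00221519  0.14248715]
lid [-0.00022642 -0.00305817  0.11001883] angle -0.00610594787558603
```

```bash
python3 -m jog '[[0,0,-0.06,0.5,8],[0,0,0,0.5,8],[0,0,0,0.5,8],[0,0,0,0.5,8],[0,0,0,0.5,8],[0,0,0,0.5,8],[0,0,0,0.5,8],[0,0,0,0.5,8]]'; python3 - <<'E'
from rig import env
from h import *
from chest import ransac
s=env.get_state();print(s['moment'],s['qpos'][6])
o,R,Rz=chest();print(R.T@(s["ee_pos"]+.006*s["ee_rot"][:,2]-o))
im,d,K,E=snap(env,"scene","s12");C=(pts(d,K,E).reshape(-1,3)-o)@R
L=C[(C[:,0]>-.045)&(C[:,0]<.04)&(abs(C[:,1])<.085)&(C[:,2]>.09)&(C[:,2]<.14)];c,n,k=ransac(L,.003);print("lid",c,"angle",np.arctan2(n[0],n[2]))
E
```

```text
clock: 23.2
ee_pos: [0.4866, -0.0513, 0.1879]
ee_rot: [[0.127, 0.992, 0.01], [0.992, -0.127, 0.005], [0.006, 0.009, -1.0]]
force: [-10.5, 8.2, 48.4]
gripper_width: 0.271
gripper_force: 49.8
[1.61276842 0.90861393 0.24582106] -0.07507933082170443
[-0.07003284  0.00310876  0.1434621 ]
lid [-0.00034077 -0.00338429  0.11000236] angle -0.0022700070556570372
```

```bash
python3 -m jog '[[0,0,-0.04,0.5,8],[0,0,0,0.5,8],[0,0,0,0.5,8],[0,0,0,0.5,8],[0,0,0,0.5,8],[0,0,0,0.5,8],[0,0,0,0.3,8],[0,0,0,0,8]]'; python3 - <<'E'
from rig import env
from h import *
s=env.get_state();print(s['moment'],s['qpos'][6])
im,d,K,E=snap(env,"scene","s13");o,R,Rz=chest();P=pts(d,K,E);hsv=cv2.cvtColor(im,cv2.COLOR_RGB2HSV)
m=((hsv[...,0]<8)|(hsv[...,0]>172))&(hsv[...,1]>180)&(hsv[...,2]>90)
C=((P-o)@R);m&=(abs(C[...,0]+.075)<.05)&(abs(C[...,1])<.05);q=C[m];print(len(q),q.min(0),q.max(0))
E
```

```text
clock: 24.05
ee_pos: [0.4872, -0.051, 0.1886]
ee_rot: [[0.402, 0.916, 0.011], [0.916, -0.402, 0.005], [0.009, 0.008, -1.0]]
force: [-5.1, 9.1, 42.1]
gripper_width: 0.265
gripper_force: 49.4
[ 1.70200738 -0.03472349  0.44032641] -0.3617643470880804
50 [-0.0734105  -0.0252826   0.12422474] [-0.0481944  -0.00501831  0.14901419]
```

```bash
python3 -m jog '[[0,0,0,0.5,8],[0,0,0,0.4,8],[0,0,-0.05,0,8],[0,0,-0.05,0,8],[0,0,-0.05,0,8],[0,0,0,0,8],[0,0,0,0,8],[0,0,0,0,8]]';python3 -m jog '[[0,0,0,0,30],[0,0,0,0,36],[0,0,0,0,36],[0,0,0,0,36],[0,0,0,0,36],[0,0,0,0,36],[0,0,-0.2,0,40],[0,0,-0.3,0,40]]'; python3 -m jog '[[0,0,-0.5,0,40],[0,0,-1,0,40],[0,0,-1,0,40],[0,0,-1,0,40],[0,0,-1,0,40],[0,0,-1,0,40],[0,0,-1,0,40],[0,0,0,0,40]]'; python3 - <<'E'
from rig import env
from h import *
from chest import ransac
im,d,K,E=snap(env,"scene","s14");o,R,Rz=chest();P=pts(d,K,E);hsv=cv2.cvtColor(im,cv2.COLOR_RGB2HSV)
m=((hsv[...,0]<8)|(hsv[...,0]>172))&(hsv[...,1]>180)&(hsv[...,2]>90)
C=((P-o)@R);mm=m&(abs(C[...,0]+.075)<.05)&(abs(C[...,1])<.05);q=C[mm];print(len(q),q.min(0),q.max(0))
t=q[q[:,2]>.14];(cx,cy),(w,h),a=cv2.minAreaRect((t[:,:2]*1000).astype(np.float32));print(cx,cy,w,h,a)
v=np.linalg.svd(t[:,:2]-t[:,:2].mean(0))[2][0];print("bar dir (chest xy)",v)
C=C.reshape(-1,3);L=C[(C[:,0]>-.045)&(C[:,0]<.04)&(abs(C[:,1])<.085)&(C[:,2]>.09)&(C[:,2]<.14)];c,n,k=ransac(L,.003);print("lid",c,"angle",np.arctan2(n[0],n[2]))
cv2.imwrite("pics/s14.png",cv2.resize(im[130:270,150:290],(600,600),interpolation=2)[:,:,::-1])
E
```

```text
clock: 24.9
ee_pos: [0.4865, -0.0512, 0.1902]
ee_rot: [[0.472, 0.882, 0.009], [0.882, -0.472, 0.003], [0.007, 0.007, -1.0]]
force: [5.1, 8.1, 18.5]
gripper_width: 0.27
gripper_force: 44.1
clock: 25.7
ee_pos: [0.4822, -0.053, 0.1993]
ee_rot: [[0.474, 0.881, -0.001], [0.881, -0.474, 0.0], [-0.0, -0.002, -1.0]]
force: [0.2, -0.3, -0.6]
gripper_width: 0.45
gripper_force: 0.0
clock: 26.5
ee_pos: [0.4837, -0.0541, 0.3654]
ee_rot: [[0.475, 0.88, 0.004], [0.88, -0.475, 0.001], [0.003, 0.004, -1.0]]
force: [0.5, -0.8, 0.5]
gripper_width: 0.46
gripper_force: 0.0
106 [-0.07642788 -0.02437646  0.12604282] [-0.06160083  0.01705479  0.15171735]
-68.10452270507812 -3.2885265350341797 13.696054458618164 42.39472198486328 7.625378131866455
bar dir (chest xy) [ 0.04614148 -0.99893491]
lid [-0.00057346 -0.00352701  0.11097187] angle 0.011142032659302886
```

View pics/s14.png

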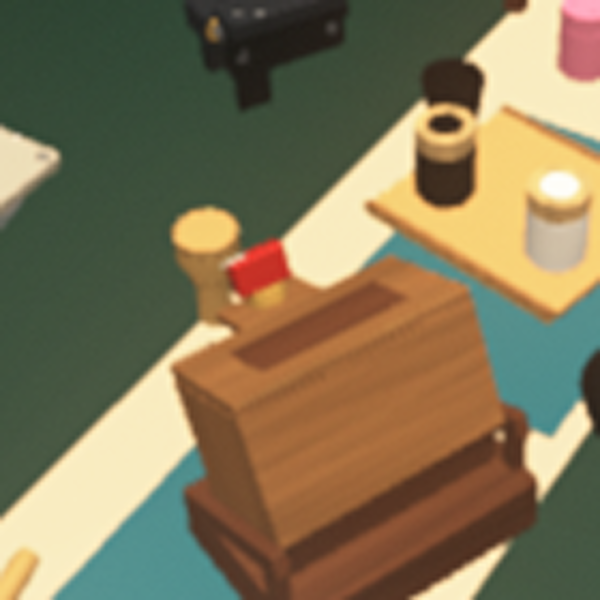

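The lid stays shut at about 0.01 rad with nothing touching it. The red bar at (260,267) lies along the chest's width, so the knob is at about 1.5 rad.

```bash
python3 -c "
from rig import env
print(env.finish_job())"
```

```text
the job is handed in; nothing more can be done
None
```

I handed the job in: my last measurements show the green jar standing flat on the chest's slanted floor and the lid holding shut by itself (about 0.01 rad) with the knob locked at about 1.5 rad; the hand-in returned no verdict.

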